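Aim the hand scanner at the parcel's barcode

ROBOT

A 7-joint arm with a two-finger parallel gripper is mounted at the origin on the work surface. World frame = base frame: x ahead of the robot, y to its left, z up, the work surface at z = 0. Lengths are in m, angles in rad, forces in N, time in s.
With the tool pointing down it reaches from about 0.4 to 0.9 m from the base axis. Payload 5.5 kg.
Tool frame: the origin (TCP) lies midway between the tips of the shut fingers; the grasp point (between the pads) lies 19 mm behind it (manip.grip_depth is the distance from the TCP to the grasp point, in m); z points along the fingers, y is the line along which they close (so a half turn about z gives the same grasp; the last joint's range is limited). The gripper opens to 92 mm and grips with 3 to 60 N. Pads are 19 mm wide; open, the fingers measure 130 mm over their backs; the gripper's body (75 mm by 190 mm) begins 47 mm behind the grasp point.
Start: joints at [1.55, 0.501, -0.427, 1.55, 0.221, 1.138, -0.21], TCP at [0.182, -0.624, 0.227] pointing down, gripper open.
Joint ranges: [-2.88, 2.88], [-0.31, 2.03], [-1.54, 1.56], [0.2, 2.42], [-1.41, 4.55], [0.19, 2.02], [-2.57, 2.57]. Speed limits (rad/s): [2.57, 2.57, 3.14, 3.14, 3.14, 3.14, 3.14].

INTERFACE

Orientations are given as a unit quaternion [x, y, z, w].
In Python, from bench import manip, effector, viewer gives the robot as it stands. Calls block until the motion is done:
- manip.move_pose(position, orientation): joint-space move of the TCP to a pose.
- manip.servo_line(position, ori=None, vel=0.15): straight line of the TCP; ori=None keeps the orientation; vel is the mean speed in m/s.
- manip.movej(angles): joint-space move.
- effector.open_jaws() and effector.close(f_grip=None): open the fingers fully, or close them until they stop; f_grip is the grip in N (None keeps the last).
- manip.sleep(seconds).
- manip.solve_ik(position, orientation): joint angles nearest the present ones, or None.
- viewer.get_image(name): name is "side" or "top" or "wrist"; returns the picture (400x640x3 uint8, red, green, blue); there is no depth.
- viewer.get_calibration(name): a dict with "vfov" (degrees; the focal length in pixels is half the picture's height over the tangent of half this angle, whatever the lens; pixels are square), "cx", "cy" (the principal point, pixels), "eye" and "attitude" of the camera in the world. Camera axes: x right, y down, z forward; pixel columns grow to the right and rows downward; lengths in m; the calibration is good to about 2 mm. A picture is of the moment at which its call begins: read the wrist's pose just before it. get_calibration takes no time and is no camera call; for the wrist camera it gives the pose at the moment of the call.
A pose or a line that the arm cannot do raises manip.PlanningError and nothing moves.
- manip.hand_in(): hands the job in; it is judged then, once.
Readings, each from a call of its own:
- manip.current_clock(): time.
- manip.current_q(): joint angles.
- manip.current_joint_velocities(): joint speeds.
- manip.current_tau(): joint torques, N m.
- manip.current_tool_pos(): TCP position.
- manip.current_tcp_rot(): TCP orientation.
- manip.current_force(): force on the tool from outside, world axes, zero at the start.
- manip.current_wrist_torque(): the same for the moment, N m.
- manip.current_finger_gap(): finger opening in m.
- manip.current_gripper_force(): force on a finger pad.
Only numpy, scipy, OpenCV 4.12 (cv2) and the standard library are available. Lean on these libraries where they do the work, as an engineer would, in place of code of your own. Each camera call takes 0.05 s, during which the arm holds its last target. There are 200 camera calls.

TASK

Take the cordless hand scanner out of its charging cradle and hold it in the air over the parcel that carries the barcode label, as if to scan it: window turned down at the middle of the barcode, no more than about 30 degrees off straight down and 8 to 18 cm from it, with the wide side of the window lying along the row of bars so that the scan line crosses them all. Finish while still holding the scanner steadily there, and do not touch or shift either carton or disturb the other things on the bench.

Things in the scene. Friction and masses are not known exactly. Their poses are not given: they have to be found in the camera images.
- scanner: Cordless pistol-grip hand scanner, grey plastic, black rubber nose and trigger, 0.15-0.3 kg, standing handle-down in the cradle; lifts out straight up. Origin: centre of the handle's foot; z up the handle, nose towards -x, y sideways. Handle 38 (x) x 30 (y) mm, from z = 0 to 104 mm, below the head. Highest point (tail) 168 mm above the origin.
- scanner_head (a point): Centre of the scanner's head, at (-18, 0, 122) mm in the scanner's frame, same axes. The head is a barrel pitched 20 degrees nose-down (nose direction (-0.940, 0, -0.342)), 54 mm wide (y) with flat upright sides to grip from above, 48 mm high; along the barrel it runs 60 mm back to a round tail and 50 mm forward, the last 18 mm a nose bumper 64 mm wide, 52 mm high.
- scan_window (a point): Centre of the scanner's window, a dark pane 52 mm wide (sideways) by 34 mm on the nose's flat end; at (-65.9, 0, 104.6) mm in the scanner's frame. Its z axis points out of the window along the line of sight; its y axis is the scanner's y, along the window's wide side: the scan line spreads along it.
- cradle: Grey charging cradle, fixed to the bench: round foot 124 mm across, 12 mm thick, with an open-topped socket 51 (x) x 43 (y) mm outside, 41 x 33 mm inside, rim 62 mm and inner floor 12 mm above the bench. The handle stands on that floor, 50 mm deep. Origin: centre of the underside; axes as the scanner's standing in it; the nose looks to -x, towards the robot's side within 20 degrees.
- parcel: The labelled parcel: sealed brown carton 200 (x) by 160 (y) by 100 (z) mm, about 1.4 kg, loose on the bench, white label 140 by 100 mm on its top. Origin: centre of its underside. Yaw up to about 20 degrees either way.
- barcode (a point): Centre of the barcode printed on the parcel's top label, 101 mm above the bench, at (35, 0) mm in the parcel's frame. The black bars are each 44 mm long along x; the row of bars is 80 mm long along y. z points up.
- plain_carton: The same sort of sealed carton, 200 by 160 by 100 mm, without any label. Origin: centre of its underside. It, the parcel and the cradle stand side by side in a row, in any order.
- tape_roll: Roll of brown packing tape lying flat, 110 mm across, 48 mm high, hole 76 mm. Origin: centre of its underside.
- jar: Glass jar with white lid, 72 mm across, 85 mm high. Origin: centre of its underside.
- tape_dispenser: Grey bench tape dispenser, 160 (x) by 62 (y) mm and 94 mm high, with a roll of tape in it. Origin: centre of its underside.
Things that resemble listed ones, but are neither listed nor needed, are in the scene too. Leave any yellow look-alike of the scanner alone. What is shaped like the cradle but yellow is not meant.

How it is judged:
On the way:
1. the scanner's handle is drawn up clear of the cradle's socket, in the fingers' grip (z of scanner in the frame of cradle above 0.07 m and contact force between scanner and the fingers above 1 N and contact force between scanner and cradle below 0.1 N), for 0.1 s.
At the end, for the whole second after the job is handed in: Held still, touching only the fingers: barcode centre 60-200 mm in front of the window, within 22 mm (window x) and 25 mm (y) of its line of sight; sight within 0.62 rad of vertical; window y within 0.5 rad of barcode y; window z over 0.14 m; cartons moved < 15 mm, other things < 30 mm (x of barcode in the frame of scan_window between -0.022 and 0.022 m and y of barcode in the frame of scan_window between -0.025 and 0.025 m and z of barcode in the frame of scan_window between 0.06 and 0.2 m and angle between the z axis of scan_window and the z axis of barcode, either way round below 0.62 rad and angle between the y axis of scan_window and the y axis of barcode, either way round below 0.5 rad and height (world z) of scan_window above 0.14 m and contact force between scanner and the fingers above 1 N and contact force between scanner and cradle below 0.2 N and contact force between scanner and parcel below 0.2 N and contact force between scanner and plain_carton below 0.2 N and contact force between scanner and tape_roll below 0.2 N and contact force between scanner and jar below 0.2 N and contact force between scanner and tape_dispenser below 0.2 N and linear speed of scanner below 0.03 m/s and angular speed of scanner below 0.2 rad/s and distance of each of parcel, plain_carton from where it was at the start of the episode below 0.015 m and distance of each of tape_roll, jar, tape_dispenser from where it was at the start of the episode below 0.03 m); the arm keeps its last pose, push and grip.
It fails at once if a carton is touched by the scanner, the fingers or the arm (contact force between any of scanner, the arm, the fingers and parcel above 1.5 N or contact force between any of scanner, the arm, the fingers and plain_carton above 1.5 N).
It fails at once if a carton is shifted by more than 15 mm (distance of any of parcel, plain_carton from where it was at the start of the episode above 0.015 m).
It fails at once if the tape roll, jar or tape dispenser is moved by more than 30 mm (distance of any of tape_roll, jar, tape_dispenser from where it was at the start of the episode above 0.03 m).
It also fails if it takes over 48 s, if anything falls off the work surface, if the arm or the gripper's body presses on something with over 40 N, if the wrist force passes 120 N, or if a joint passes its speed limit or range.

## Working session

There is one attempt and no reset: what is moved stays moved. The work goes in short steps, each a Python script; the robot and the scene stay as the last script left them, time stands still between calls to the robot, and variables do not carry over. Pictures are saved under pics/ and viewed, at most 10 in all, crops included, and the job is handed in when it is done.

```bash
mkdir -p pics; ls; python3 - <<'E'
from bench import manip, viewer
import cv2
for n in("top","side"):
    im=viewer.get_image(n); cv2.imwrite(f"pics/{n}0.png",im[:,:,::-1]); print(n,viewer.get_calibration(n))
print(manip.current_clock(), manip.current_tcp_rot(), manip.current_tool_pos())
E
```

```text
pics
top {'vfov': 51.27773936063607, 'cx': 316.6239066194498, 'cy': 200.09892568826302, 'eye': array([ 0.43511017, -0.12932266,  1.26251733]), 'attitude': array([-0.69771995,  0.71501277, -0.03150471,  0.03083922])}
side {'vfov': 48.94938072688559, 'cx': 316.1129791342453, 'cy': 190.6611201013861, 'eye': array([0.27729292, 0.79858395, 0.79030694]), 'attitude': array([-0.11977882,  0.8859469 , -0.44453932,  0.05599919])}
0.1 [ 9.89944669e-01  1.41452340e-01 -8.75655050e-05 -8.83776669e-04] [ 0.18180098 -0.62339242  0.22576916]
```

View pics/top0.png

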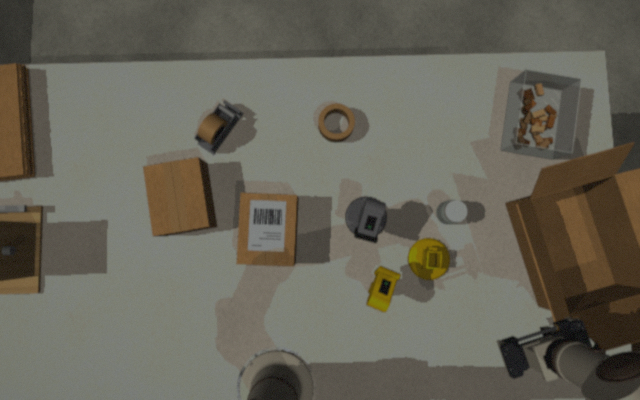

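View pics/side0.png

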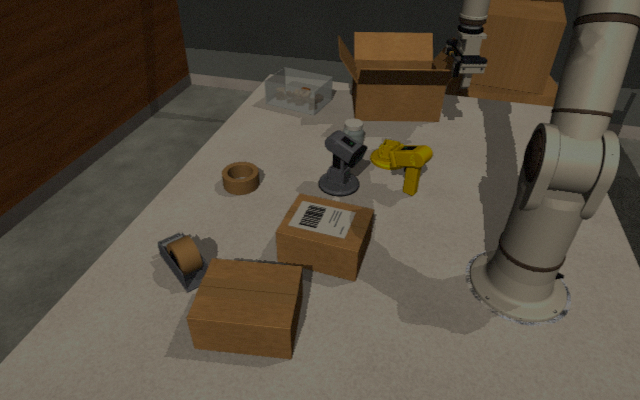

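The top view has +x up and +y to the left. The grey scanner is at about (368,217), nose down-image, and the labelled parcel's barcode is at (268,215). The plain carton is at (180,197), and the yellow look-alikes are at (382,290) and (430,258). The side view agrees with all of this. Next I'll measure coarsely and get a closer wrist view.

```bash
cat > h.py <<'E'
import numpy as np, cv2
from scipy.spatial.transform import Rotation as R
from bench import manip, effector, viewer
def ray(c,px):
    f=200/np.tan(np.radians(c["vfov"])/2)
    px=np.atleast_2d(px).astype(float)
    d=np.c_[(px[:,0]-c["cx"])/f,(px[:,1]-c["cy"])/f,np.ones(len(px))]
    return c["eye"],R.from_quat(c["attitude"]).apply(d)
def onplane(c,px,z):
    e,d=ray(c,px); return e+d*((z-e[2])/d[:,2])[:,None]
def proj(c,P):
    f=200/np.tan(np.radians(c["vfov"])/2)
    q=R.from_quat(c["attitude"]).inv().apply(np.atleast_2d(P)-c["eye"])
    return np.c_[q[:,0]/q[:,2]*f+c["cx"],q[:,1]/q[:,2]*f+c["cy"]]
def toolR(yaw,tilt):
    """scanner at yaw; tool tilted in scanner xz plane: tilt=0 down, 90deg -> +x of scanner; tool y = +-scanner y"""
    z=np.array([np.sin(tilt),0,-np.cos(tilt)]); y=np.array([0,-1,0.]); x=np.cross(y,z)
    return R.from_euler('z',yaw)*R.from_matrix(np.c_[x,y,z])
E
python3 - <<'E'
from h import *
c=viewer.get_calibration("top"); im=cv2.imread("pics/top0.png"); hsv=cv2.cvtColor(im,cv2.COLOR_BGR2HSV)
# label: white-ish inside parcel
m=np.zeros(im.shape[:2],np.uint8); roi=np.s_[188:270,235:300]
m[roi]=((hsv[...,1]<60)&(hsv[...,2]>100))[roi]
# only inside parcel brown box
b=np.zeros_like(m); b[roi]=(hsv[...,1]>90)[roi]
ct=max(cv2.findContours(b,0,2)[0],key=cv2.contourArea); r=cv2.minAreaRect(ct); print("brown",r)
b2=np.zeros_like(m); cv2.fillPoly(b2,[ct],1)
dk=((hsv[...,2]<70)&(b2>0)&(hsv[...,1]<90)).astype(np.uint8)
lab=((hsv[...,1]<70)&(b2>0)).astype(np.uint8)
ct=max(cv2.findContours(lab,0,2)[0],key=cv2.contourArea); r=cv2.minAreaRect(ct)
P=onplane(c,cv2.boxPoints(r),.101); print("label",P.round(3),P.mean(0),np.linalg.norm(np.diff(P,axis=0),axis=1))
print("roughs", onplane(c,[[368,217]],.15),onplane(c,[[367,217]],.012),onplane(c,[[268,215]],.101))
w=viewer.get_calibration("wrist"); T=R.from_quat(manip.current_tcp_rot())
print("cam in tool",T.inv().apply(w["eye"]-manip.current_tool_pos()),(T.inv()*R.from_quat(w["attitude"])).as_matrix().round(3),w["vfov"])
q0=manip.current_q()
for y in(0,np.pi):
  Q=R.from_euler('z',y)*toolR(0,0)
  print(manip.solve_ik([.40,-.25,.42],Q.as_quat()))
cv2.imwrite("pics/crop.png",cv2.resize(im[160:310,220:470],None,fx=3,fy=3,interpolation=2))
E
```

```text
brown ((267.04534912109375, 229.0020751953125), (58.48506546020508, 71.74410247802734), 2.6025619506835938)
label [[ 0.403  0.064  0.101]
 [ 0.545  0.056  0.101]
 [ 0.539 -0.046  0.101]
 [ 0.397 -0.037  0.101]] [0.47092447 0.009384   0.101     ] [0.14229556 0.10221856 0.14223675]
roughs [[ 0.48480748 -0.26763081  0.15      ]] [[ 0.49104557 -0.28178607  0.012     ]] [[0.49940194 0.00493971 0.101     ]]
cam in tool [ 0.07072644 -0.00018263 -0.15792612] [[ 0.    -0.966 -0.257]
 [ 1.     0.     0.   ]
 [-0.    -0.257  0.966]] 68.76946935817256
[ 1.20057769  0.03763867 -0.71451868  1.68697895  0.0249196   1.42621963
 -1.08797763]
[ 1.6339351   0.08674387 -1.18900251  1.67872886  0.0812795   1.43093152
  2.00567752]
```

View pics/crop.png

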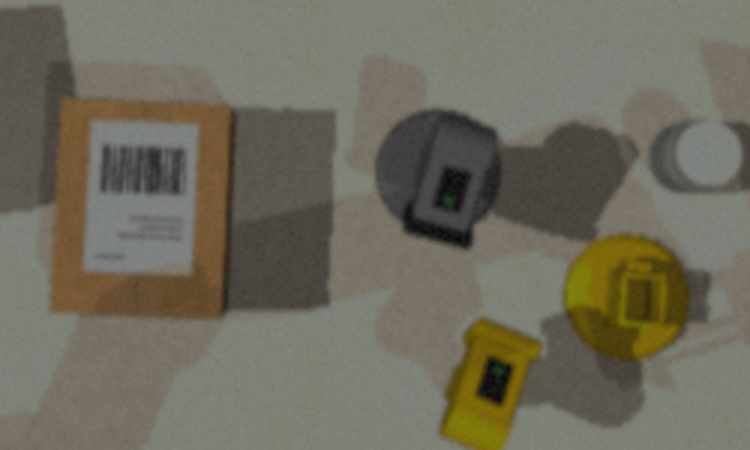

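The crop shows the grey cradle disc centred at about (366,217), with the scanner barrel running from its tail at (375,200) to its nose at (366,237), so yaw is about -12°. The measured label is 142x102 mm, which matches the given 140x100. I'll move the wrist camera over the scanner and then over the barcode.

```bash
python3 - <<'E'
from h import *
p=manip.current_tool_pos(); manip.servo_line(p+[0,0,.17],vel=.25)
for n,pos in(("a",[.44,-.27,.42]),("b",[.44,0,.42])):
    manip.move_pose(pos,toolR(0,0).as_quat()); manip.sleep(.2)
    c=viewer.get_calibration("wrist"); im=viewer.get_image("wrist")
    np.savez(f"w{n}.npz",im=im,**c); cv2.imwrite(f"pics/w{n}.png",im[:,:,::-1])
print(manip.current_clock(),manip.current_q())
# feasibility of final poses
b=np.array([.50,.006,.101])
for rot in(50,60,70):
  for t0 in(0,10,20):
    t=np.radians(t0+rot); sy=R.from_euler('y',-np.radians(rot)) # nose down
    n=sy.apply([-.94,0,-.342]); w=b-n*.125
    g=w-sy.apply(np.array([-65.9,0,104.6])/1000)+sy.apply([-.018,0,.122])
    Q=toolR(0,t); tcp=g+Q.apply([0,0,.019])
    q=manip.solve_ik(tcp,Q.as_quat()); print(rot,t0,n.round(2),tcp.round(3),None if q is None else np.round(q,2))
E
cd pics; python3 -c "
import cv2,numpy as np
cv2.imwrite('wab.png',np.hstack([cv2.resize(cv2.imread(f),(400,250),interpolation=3) for f in('wa.png','wb.png')]))"
```

```text
4.0833 [ 0.99354327 -0.04715894 -0.99681954  1.7425481  -0.04092765  1.42508709
 -1.56985556]
50 0 [-0.34  0.   -0.94] [0.575 0.006 0.254] None
50 10 [-0.34  0.   -0.94] [0.577 0.006 0.257] None
50 20 [-0.34  0.   -0.94] [0.578 0.006 0.26 ] None
60 0 [-0.17  0.   -0.99] [0.547 0.006 0.265] None
60 10 [-0.17  0.   -0.99] [0.548 0.006 0.268] None
60 20 [-0.17  0.   -0.99] [0.549 0.006 0.271] None
70 0 [-0.  0. -1.] [0.518 0.006 0.27 ] None
70 10 [-0.  0. -1.] [0.519 0.006 0.274] None
70 20 [-0.  0. -1.] [0.519 0.006 0.277] None
```

View pics/wa.png

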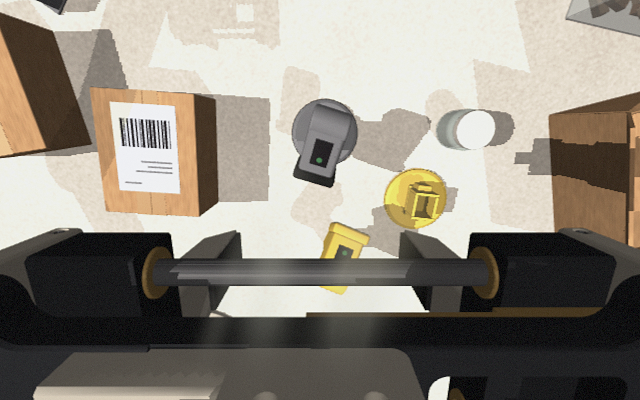

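View pics/wb.png

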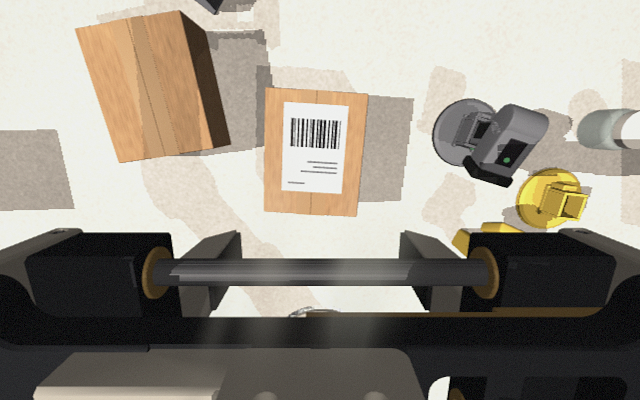

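View wa shows the scanner barrel from (333,115) to (313,180), with the cradle disc at about (324,131). View wb shows the barcode centred at about (316,133). IK found no solution for the final poses, so I'll map which tool tilts and yaws it can reach there, and at the grasp.

```bash
python3 - <<'E'
from h import *
import time
b=np.array([.50,.006,.22]); t0=time.time()
print("final-ish at barcode: rows tool-azimuth yaw, cols tilt; count of IK over z .2,.26,.32 ; rolled 0/180")
for yaw in(-180,-150,-90,-60,-28,0,28,60,90,150):
  row=[]
  for t in(0,15,30,45,60,75):
    s=''
    for fl in(0,np.pi):
      Q=toolR(np.radians(yaw),np.radians(t))*R.from_euler('z',fl)
      s+=str(sum(manip.solve_ik([.51,.006,z],Q.as_quat()) is not None for z in(.2,.26,.32)))
    row.append(s)
  print(yaw,row)
print(time.time()-t0)
E
```

```text
final-ish at barcode: rows tool-azimuth yaw, cols tilt; count of IK over z .2,.26,.32 ; rolled 0/180
-180 ['33', '33', '33', '33', '00', '00']
-150 ['33', '33', '33', '33', '11', '00']
-90 ['23', '33', '33', '33', '33', '33']
-60 ['33', '23', '23', '33', '33', '33']
-28 ['33', '33', '33', '02', '00', '00']
0 ['33', '33', '33', '00', '00', '00']
28 ['33', '33', '33', '20', '00', '00']
60 ['33', '33', '32', '33', '33', '33']
90 ['32', '33', '33', '33', '33', '33']
150 ['33', '33', '33', '33', '22', '00']
13.229642152786255
```

Outward tilt tops out near 35–40°, but with the scanner turned half round the tool can tilt inward to 45°. My plan is to grasp near the tail with the tool tilted -15°, then end at 45° with yaw +180°, which puts the sight about 10° off vertical. First I need precise measurements.

```bash
python3 - <<'E'
from h import *
A=dict(np.load("wa.npz"));B=dict(np.load("wb.npz"))
for D,roi in((B,(280,350,112,152)),(A,(112,178,112,153))):
    g=cv2.cvtColor(D["im"],cv2.COLOR_RGB2GRAY); x0,x1,y0,y1=roi
    m=(g[y0:y1,x0:x1]<110).astype(np.uint8); m=cv2.morphologyEx(m,cv2.MORPH_CLOSE,np.ones((3,7)))
    ct=max(cv2.findContours(m,0,2)[0],key=cv2.contourArea)+[x0,y0]
    P=onplane(D,cv2.boxPoints(cv2.minAreaRect(ct.astype(np.int32))),.101)
    print("bars",P.round(4).tolist(),P.mean(0).round(4),np.linalg.norm(np.diff(P,axis=0),axis=1).round(3))
for n,D,(x0,x1,y0,y1) in(("A",A,(285,365,90,195)),("B",B,(425,555,90,195))):
    s=5 if n=="A" else 3
    k=cv2.resize(D["im"][y0:y1,x0:x1,::-1],None,fx=s,fy=s,interpolation=2)
    k=np.clip(k.astype(float)*1.4,0,255).astype(np.uint8)
    k=cv2.copyMakeBorder(k,0,600-k.shape[0],0,0,0) ; globals()["k"+n]=k
cv2.imwrite("pics/zoom.png",np.hstack([kA,kB]))
E
```

```text
bars [[0.4794, 0.0482, 0.101], [0.5217, 0.044, 0.101], [0.5169, -0.0277, 0.101], [0.4744, -0.0252, 0.101]] [0.4981 0.0098 0.101 ] [0.043 0.072 0.043]
bars [[0.4791, 0.0532, 0.101], [0.5211, 0.0431, 0.101], [0.5166, -0.0326, 0.101], [0.4743, -0.0242, 0.101]] [0.4978 0.0099 0.101 ] [0.043 0.076 0.043]
```

View pics/zoom.png

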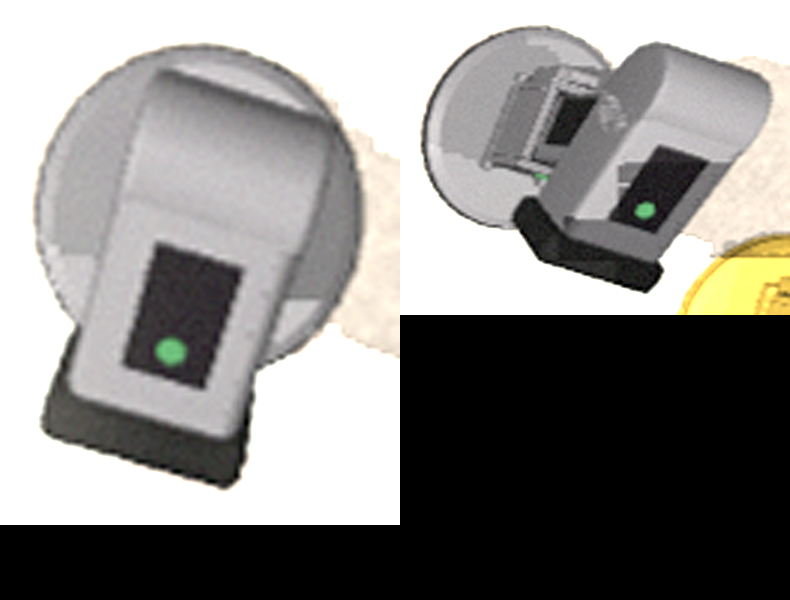

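The zoom shows the cradle disc's left, right and top edges at crop x=35, x=363 and y=42, and the front top edge of the head from (70,390) to (235,438). I'll turn those into a pose and check it against the known sizes.

```bash
python3 - <<'E'
from h import *
A=dict(np.load("wa.npz"));B=dict(np.load("wb.npz")); t=viewer.get_calibration("top")
a=lambda *p:np.array(p,float)/5+[285,90]
print("disc",onplane(A,[a(199,206)],.008),onplane(B,[[465.5,132.2]],.008),onplane(t,[[365.7,217.3]],.008))
for z,p,q in((.148,a(157,243),a(243,268)),(.14,a(122,366),a(205,390)),(.135,a(70,390),a(235,438)),(.1,a(42,430),a(230,487)),(.165,a(155,75),a(325,125))):
    P=onplane(A,[p,q],z); d=P[0]-P[1]; print("edge",np.linalg.norm(d).round(4),"yaw",np.degrees(np.arctan2(-d[0],d[1])).round(1),P.mean(0).round(4))
c=np.array([*(onplane(A,[a(199,206)],.008)[0][:2]),0])
for yaw in(-14,-16,-18):
    S=R.from_euler('z',np.radians(yaw))
    T=[(-.047,y,.122) for y in(.027,-.027)]
    # corners of window bumper's lower front edge; head tip front
    n=np.array([-.94,0,-.342]);u=np.array([-.342,0,.94]);h=np.array([-.018,0,.122])
    pts=[h+n*.032+u*.024+[0,s*.027,0] for s in(1,-1)]+[h+n*.05+u*.026+[0,s*.032,0] for s in(1,-1)]
    print(yaw,((proj(A,c+[0,0,.012]+S.apply(pts))-[285,90])*5).round(0).tolist())
E
```

```text
disc [[ 0.49863151 -0.27939706  0.008     ]] [[ 0.49668768 -0.27639041  0.008     ]] [[ 0.49041715 -0.27832861  0.008     ]]
edge 0.0258 yaw -16.0 [ 0.4876 -0.2776  0.148 ]
edge 0.0259 yaw -16.2 [ 0.4512 -0.2669  0.14  ]
edge 0.0524 yaw -16.4 [ 0.4395 -0.2635  0.135 ]
edge 0.0652 yaw -17.2 [ 0.4191 -0.2574  0.1   ]
edge 0.0477 yaw -15.7 [ 0.5295 -0.288   0.165 ]
-14 [[71.0, 383.0], [248.0, 426.0], [43.0, 434.0], [248.0, 484.0]]
-16 [[66.0, 378.0], [241.0, 428.0], [36.0, 428.0], [239.0, 485.0]]
-18 [[60.0, 373.0], [233.0, 429.0], [28.0, 422.0], [230.0, 486.0]]
```

The pose holds together: cradle at (0.4955, -0.2785), yaw -16.3°, with edge lengths of 52 and 65 mm against the true 54 and 64. Now I'll check IK for the grasp and the final pose.

```bash
cat >> h.py <<'E'
C=np.array([.4955,-.2785,.012]); YAW=np.radians(-16.3); BAR=np.array([.498,.0096,.101]); PY=np.radians(-3.5)
W=np.array([-.0659,0,.1046]); T0=np.radians(-15)
G=np.array([-.018,0,.122])+.018*np.array([.94,0,.342])+.005*np.array([-np.sin(T0),0,np.cos(T0)])  # grasp pt, scanner frame
def tcp(org,yaw,rot,fl,t0=T0,g=G):
    """TCP pose for scanner at org, yaw, pitched nose-down by rot"""
    S=R.from_euler('z',yaw)*R.from_euler('y',-rot); Q=toolR(yaw,t0+rot)*R.from_euler('z',fl)
    return org+S.apply(g)+Q.apply([0,0,.019]), Q.as_quat()
def final(yaw,rot,dist,fl,up=0):
    S=R.from_euler('z',yaw)*R.from_euler('y',-rot)
    n=S.apply([-np.cos(np.radians(20)),0,-np.sin(np.radians(20))])
    return tcp(BAR-n*dist-S.apply(W)+[0,0,up],yaw,rot,fl)
E
python3 - <<'E'
from h import *
for fl in(0,np.pi):
    print("fl",fl)
    for up in(.12,0,.22):
        p,Q=tcp(C+[0,0,up],YAW,0,fl); q=manip.solve_ik(p,Q); print("grasp",up,p.round(3),None if q is None else q.round(2))
    for dy in(-20,0,20):
      for rot in(50,55,60):
        for up in(0,.15):
          p,Q=final(PY+np.pi+np.radians(dy),np.radians(rot),.125,fl,up); q=manip.solve_ik(p,Q); print(dy,rot,up,p.round(3),None if q is None else q.round(2))
E
```

```text
fl 0
grasp 0.12 [ 0.491 -0.277  0.247] [ 1.04  0.63 -0.91  1.52  0.46  1.5  -1.78]
grasp 0 [ 0.491 -0.277  0.127] [ 1.    0.76 -0.84  1.61  0.55  1.31 -1.84]
grasp 0.22 [ 0.491 -0.277  0.347] [ 1.04  0.55 -0.93  1.39  0.4   1.67 -1.73]
-20 50 0 [0.43  0.039 0.272] [ 0.69  0.62 -0.96  1.63  0.12  1.62  0.84]
-20 50 0.15 [0.43  0.039 0.422] [ 0.69  0.48 -0.97  1.44  0.    1.89  0.84]
-20 55 0 [0.444 0.033 0.278] [ 0.68  0.71 -0.96  1.54  0.13  1.72  0.82]
-20 55 0.15 [0.444 0.033 0.428] [ 0.67  0.58 -0.98  1.36  0.01  1.98  0.8 ]
-20 60 0 [0.458 0.027 0.282] [ 0.66  0.8  -0.97  1.45  0.13  1.81  0.8 ]
-20 60 0.15 [0.458 0.027 0.432] None
0 50 0 [0.424 0.014 0.272] [ 0.68  0.71 -1.09  1.61  0.32  1.75  1.  ]
0 50 0.15 [0.424 0.014 0.422] [ 0.68  0.57 -1.12  1.42  0.21  2.01  1.03]
0 55 0 [0.439 0.013 0.278] [ 0.64  0.81 -1.11  1.51  0.34  1.87  0.95]
0 55 0.15 [0.439 0.013 0.428] None
0 60 0 [0.454 0.012 0.282] [ 0.6   0.9  -1.12  1.41  0.36  1.98  0.91]
0 60 0.15 [0.454 0.012 0.432] None
20 50 0 [ 0.427 -0.012  0.272] [ 0.69  0.84 -1.3   1.61  0.57  1.9   1.11]
20 50 0.15 [ 0.427 -0.01
[... 979 characters left out ...]
88 -1.34  1.6   0.46  1.83 -2.33]
0 50 0.15 [0.424 0.014 0.422] [ 0.7   0.59 -1.16  1.42  0.22  2.01 -2.14]
0 55 0 [0.439 0.013 0.278] [ 0.71  0.94 -1.3   1.5   0.44  1.93 -2.33]
0 55 0.15 [0.439 0.013 0.428] None
0 60 0 [0.454 0.012 0.282] [ 0.64  0.98 -1.26  1.41  0.42  2.01 -2.32]
0 60 0.15 [0.454 0.012 0.432] None
20 50 0 [ 0.427 -0.012  0.272] [ 0.7   0.86 -1.33  1.61  0.58  1.91 -2.04]
20 50 0.15 [ 0.427 -0.012  0.422] [ 0.47  0.46 -0.85  1.43  0.28  2.02 -1.67]
20 55 0 [ 0.441 -0.007  0.278] [ 0.62  0.92 -1.29  1.52  0.58  2.01 -2.06]
20 55 0.15 [ 0.441 -0.007  0.428] None
20 60 0 [ 0.456 -0.003  0.282] [ 0.27  0.7  -0.65  1.43  0.32  1.93 -1.72]
20 60 0.15 [ 0.456 -0.003  0.432] None
```

```bash
python3 - <<'E'
from h import *
p,Q=tcp(C+[0,0,.14],YAW,0,0); manip.move_pose(p,Q)
p,Q=tcp(C,YAW,0,0); manip.servo_line(p,vel=.08)
f0=manip.current_force(); print("down",manip.current_tool_pos()-p,f0)
effector.close(f_grip=45); manip.sleep(.2)
print("gap",manip.current_finger_gap(),manip.current_gripper_force(),manip.current_force())
np.save("q_grasp.npy",manip.current_tcp_rot())
manip.servo_line(p+[0,0,.02],vel=.05); print(manip.current_finger_gap(),manip.current_force())
manip.servo_line(p+[0,0,.12],vel=.08); manip.sleep(.2)
print("lift",manip.current_finger_gap(),manip.current_force(),manip.current_clock())
c=viewer.get_calibration("side"); im=viewer.get_image("side"); w=viewer.get_image("wrist")
u,v=proj(c,p)[0].astype(int); k=cv2.resize(im[40:220,240:440],(400,360),interpolation=2); k2=cv2.resize(w,(400,250))
cv2.imwrite("pics/lift.png",np.hstack([k,cv2.copyMakeBorder(k2,0,110,0,0,0)])[:,:,::-1])
E
```

```text
down [ 0.0002824  -0.00011713  0.00042441] [0.04913498 0.08107541 0.38079174]
gap 0.05390338689820504 44.88660252594855 [ 0.14292259 -0.1837515   0.13775112]
0.05369159895180639 [ 0.14929116 -0.33335831 -1.97432263]
lift 0.05374556932454555 [ 0.69886708  0.14344943 -2.17636469] 10.2417
```

View pics/lift.png

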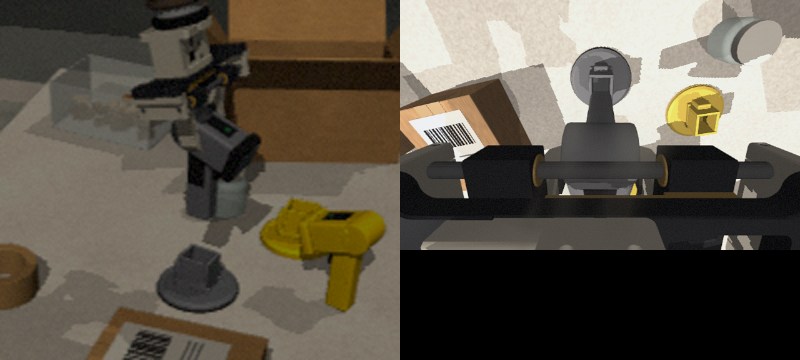

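The scanner is lifted clear (0.22 kg, gap 53.7 mm) and hangs upright. Next is the transit, turning it half round, and I'll compare wrist images to check for slip.

```bash
python3 - <<'E'
from h import *
w0=viewer.get_image("wrist")
p,Q=tcp(C+[0,0,.24],YAW,0,0); manip.servo_line(p,vel=.12)
y=PY+np.pi-np.radians(15); q0=manip.current_q()
p,Q=final(y,np.radians(50),.125,0,.14); q1=manip.solve_ik(p,Q); print((q1-q0).round(2))
for s in np.linspace(0,1,5)[1:]: manip.movej(q0+(q1-q0)*s)
p,Q=final(y,np.radians(55),.125,0); manip.servo_line(p,ori=Q,vel=.08); manip.sleep(.4)
print("err",manip.current_tool_pos()-p,manip.current_finger_gap(),manip.current_force(),manip.current_clock(),np.abs(manip.current_joint_velocities()).max())
w1=viewer.get_image("wrist"); im=viewer.get_image("side"); t=viewer.get_image("top")
k=[cv2.resize(x,(400,300 if 0 else 250)) for x in(w0,w1)]
k+= [cv2.resize(im[100:300,220:460],(400,333),interpolation=2),cv2.resize(t[150:275,190:340],(400,333),interpolation=2)]
cv2.imwrite("pics/fin.png",np.vstack([np.hstack(k[:2]),np.hstack(k[2:])])[:,:,::-1])
np.savez("slip.npz",w0=w0,w1=w1)
E
```

```text
[-0.23  0.11 -0.36  0.09 -0.21  0.22  2.44]
err [-7.40794389e-06 -2.66688171e-05  3.07539724e-05] 0.053806469904827875 [ 0.41046866  0.05442924 -2.05960956] 16.3167 0.0022883444508319632
```

View pics/fin.png

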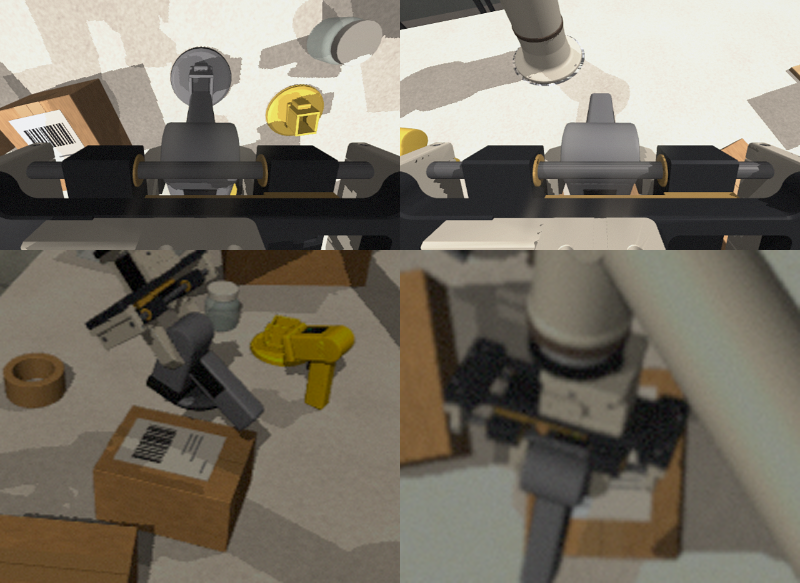

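Both wrist views show the tail and handle at the same pixels, tail top at about y=123 and foot top edge at about y=93 in the panel, so nothing has slipped. The nose hangs over the barcode in the side view. I'll check it numerically by projecting the predicted foot corners, then hand in.

```bash
python3 - <<'E'
from h import *
y=PY+np.pi-np.radians(15);rot=np.radians(55)
S=R.from_euler('z',y)*R.from_euler('y',-rot); n=S.apply([-.94,0,-.342]); O=BAR-n*.125-S.apply(W)
print("win z",(BAR-n*.125)[2],"foot z",O[2],"tilt",np.degrees(np.arccos(-n[2])))
pts=[(x,s*.015,0) for x in(.019,-.019) for s in(1,-1)]
print("wrist foot",(proj(viewer.get_calibration("wrist"),O+S.apply(pts))*.625).round(0).tolist())
b=[np.array([-.018,0,.122])+.05*np.array([-.94,0,-.342])+s*.026*np.array([-.342,0,.94])+[0,q*.032,0] for s in(1,-1) for q in(1,-1)]
f=lambda P:((proj(viewer.get_calibration("side"),P)-[220,100])/.6+[0,250]).round(0).tolist()
print("side foot",f(O+S.apply(pts)),"nose",f(O+S.apply(b)))
E
```

```text
win z 0.2217707578579638 foot z 0.21575678233428894 tilt 14.946725452059843
wrist foot [[189.0, 89.0], [210.0, 89.0], [189.0, 114.0], [209.0, 114.0]]
side foot [[268.0, 406.0], [257.0, 418.0], [251.0, 419.0], [240.0, 431.0]] nose [[170.0, 362.0], [144.0, 384.0], [201.0, 382.0], [175.0, 405.0]]
```

The predicted corners match the pictures to within about 5 mm, against a tolerance of 22 to 25 mm. Handing in.

```bash
python3 -c "
from bench import manip
print(manip.hand_in(), manip.current_clock())"
```

```text
the job is handed in; nothing more can be done
the job is handed in; nothing more can be done
```

I handed the job in with the scanner held steadily over the parcel's barcode, its window about 12.5 cm away and about 15° off straight down; no verdict was shown.

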